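# Clear the bayonet station and lock the nozzle

## Task

The torque driver and the tan ceramic spacer have been left in the ledge of the sloping bayonet station, in the way of the nozzle's locking lever. First lay both of them on the floor of the blue tray, wholly inside its rim and setting the brittle spacer down gently, then twist the nozzle so that its lever swings down the slope all the way to its stop. Leave the nuts, gasket and jar where they are.

Things in the scene. Friction and masses are not known exactly. Their poses are not given: they have to be found in the camera images.
- station: Fixed grey sloping desk, 290 mm wide (y), from x = -105 to +148 mm. Origin on the shelf surface, straight under the slope point. Axes: x to its back, y to its left, z up. Its front face slopes 30 degrees, rising to the back, with a lip along the lower edge; behind the slope is a level deck, 104 mm high.
- slope (a point): Point where the nozzle's twist axis meets the sloping face, 75 mm above the station's origin. Axes: x up-slope, y to the station's left, z outward normal (leans 30 degrees from vertical to the station's front). The face runs from x = -118 to +57 mm. A brass bayonet socket, 80 mm across, 18 mm proud, sits round this point.
- ledge (a point): Middle of the ledge, axes as slope: 87 mm down-slope of it and 20 mm off the face. Driver and spacer (both 40 mm thick) lie along y with their axes on this line. The lip below them, 8 mm thick, its inner side 18 mm down-slope of this point, stands 12 mm proud of the face.
- nozzle (a joint): Twist of the stainless nozzle with its lever about the slope's normal, rad. 0 = unlocked: the lever points to the station's left (+y), 8 degrees up-slope. It grows as the lever swings down-slope (counter-clockwise seen facing the slope), to the stop at 1.35 = locked. Stays where it is left (friction 0.2 N m). Starts at 0 to 0.2.
- nozzle_grip (a point): Centre of the nozzle's grip, on the twist axis 50 mm off the face, turning with it. Axes: z outward along the twist axis, y along the lever, x across the flats. Grip: block with flats 26 mm apart (x = +-13), 48 mm along y, from 18 mm below this point (z) to 12 above; a tube 23 mm across goes on to 23 above. Below it a collar 52 mm across and the lever.
- lever_end (a point): Centre of the lever's round end, 105 mm from the twist axis, 25 mm off the face. Axes as nozzle_grip. The lever is a steel bar 18 mm wide, 20 to 30 mm off the face, with a red mark near this end.
- driver: Glossy black torque driver, loose, 140 mm long, about 0.3 kg. Origin on its axis at mid-length; x along the axis towards the steel tip. Handle 40 mm diameter from x = -70 to +22 mm, collar 26 mm diameter to +40, steel shank 12 mm diameter to +70. Starts in the ledge, tip towards the station's left; its centre of mass is near x = -20 mm.
- driver_tip (a point): End of the driver's shank, on its axis, x = +70 mm.
- driver_butt (a point): Butt end of the driver's handle, on its axis, x = -70 mm.
- spacer: Tan ceramic spacer, loose, a cylinder 40 mm in diameter and 64 mm long, about 0.22 kg, brittle. Origin at its centre; x along its axis. Starts in the ledge on the left of the driver.
- tray: Fixed blue tool tray with black rubber floor, 270 mm (x) by 180 mm (y) outside, 260 by 170 mm inside, rim 18 mm high. Origin under its centre on the shelf surface; floor 4 mm above the origin. A flange nut stands at its +x end.
- nut_deck: Bright silver hexagonal flange nut, flange 58 mm across, 32 mm tall, origin at the centre of its underside; on the station's rear deck. A bystander: leave it alone.
- nut_tray: Bright silver hexagonal flange nut, flange 58 mm across, 32 mm tall, origin at the centre of its underside; in the tray, at its +x end. A bystander: leave it alone.
- nut_bench: Bright silver hexagonal flange nut, flange 58 mm across, 32 mm tall, origin at the centre of its underside; on the shelf between robot and work. A bystander: leave it alone.
- gasket: Dull copper gasket ring, 82 mm outside, 62 mm inside, 6 mm thick, lying on the station's rear deck, origin at the centre of its underside. A bystander.
- jar: Jar, 66 mm across, 70 mm tall, on the shelf between station and tray; origin at the centre of its underside. A bystander.

How it is judged:
By the outcome, as a careful person would: the job done as asked, in the order asked, and still so for the second after the job is handed in, with the robot touching nothing.
It also fails if it takes over 72 s, if anything falls off the work surface, if the arm or the gripper's body presses on something with over 40 N, if the wrist force passes 120 N, or if a joint passes its speed limit or range.

## Robot

A 6-joint arm with a two-finger parallel gripper is mounted at the origin on the work surface. World frame = base frame: x ahead of the robot, y to its left, z up, the work surface at z = 0. Lengths are in m, angles in degrees, forces in N, time in s.
With the tool pointing down it reaches from about 0.35 to 0.95 m from the base axis. Payload 17.4 kg.
Tool frame: the origin (TCP) lies between the finger pads; the fingertips stand 19 mm ahead of it and the grasp point (between the pads) is the TCP; z points along the fingers, y is the line along which they close (so a half turn about z gives the same grasp; the last joint's range is limited). The gripper opens to 93 mm and grips with 3 to 60 N. Pads are 15 mm wide; open, the fingers measure 128 mm over their backs; the gripper's body (75 mm by 188 mm) begins 65 mm behind the grasp point.
Start: joints at [74.496, 6.646, 82.598, -0, 90.757, -2.166], TCP at [0.156, 0.657, 0.238] pointing down, gripper open.
Joint ranges: [-162.19, 162.19], [-47.58, 125.68], [4.15, 143.07], [-65.23, 245.23], [0.69, 171.88], [-170.13, 170.13]. Speed limits (degrees/s): [108.29, 108.29, 127.2, 180, 180, 180].

## Interface

Orientations are given as [roll, pitch, yaw] about the fixed x, y, z axes, in that order (R = Rz(yaw) Ry(pitch) Rx(roll)).
In Python, from station import env gives the robot as it stands. The module is installed in compiled form; this text tells all that it offers.
- The arm moves only by the tool drive_tool, never from a script. Its argument "commands" is a list of rows, each an object of numbers: "tx", "ty", "tz": the shift along the tool's x, y, z in units of 50 mm (1.0 is 50 mm); "twist": the turn about the tool's z in units of 5 degrees (1.0 is 5 degrees); "hand": the closure, from 0 (fully open) to 1 (shut). In form: [{"tx": .., "ty": .., "tz": .., "twist": .., "hand": ..}, ...]. A call has 1 to 10 rows; each row shifts and turns the commanded pose from where the row before left it, along the tool's axes as they then stand; what a row does not reach is not made up. A row lasts 1/10 s, in which the tool goes at most 50 mm and 8.59 degrees, less where a joint would pass 70% of its speed; a pose out of reach is approached as far as the arm can. A call is refused whole if a number of a shift passes 1 or a number of a turn 1, either way. A call with a gripper value outside its range is refused whole. The fingers move at their own pace and stop on an object; "newtons" is the grip in N (left out, the last holds). Time passes only in rows, so rows that do not move let the fingers close. It gives the time, the measured TCP pose, the force, the opening and the grip force at its end, in the units of the state.
- env.read_state(): the state, without advancing time (a new reading comes with each control period).
- env.capture(name): name is "side" or "top" or "wrist"; returns a dict with "color" (400x640x3 uint8, red, green, blue), "vfov" (degrees; the focal length in pixels is half the picture's height over the tangent of half this angle, whatever the lens; pixels are square), "cx", "cy" (the principal point, pixels), "rvec" (rotation vector, rad) and "tvec" (3), from world to camera coordinates, as OpenCV has them. Camera axes: x right, y down, z forward; pixel columns grow to the right and rows downward; lengths in m; the calibration is good to about 2 mm. A picture is of the moment at which its call begins. There is no depth.
- env.job_done(): hands the job in; it is judged then, once.
The state is a dict: "time": time; "qpos": joint angles; "qd": joint speeds; "effort": joint torques, N m; "position": TCP position; "orientation": TCP orientation; "force": force on the tool from outside, world axes, zero at the start; "moment": the same for the moment, N m; "width": opening from 0.0 (shut) to 1.0 (fully open); "finger_force": force on a finger pad.
Only numpy, scipy, OpenCV 4.12 (cv2) and the standard library are available. Lean on these libraries where they do the work, as an engineer would, in place of code of your own. Each camera call takes 0.05 s, during which the arm holds its last target. There are 200 camera calls.

## Working session

There is one attempt and no reset: what is moved stays moved. The work goes in short steps, Python scripts to look and compute and a tool call to move; the robot and the scene stay as the last step left them, time stands still between calls to the robot, and variables do not carry over. Pictures are saved under pics/ and viewed, at most 10 in all, crops included, and the job is handed in when it is done.

Besides the shell and the picture viewer there is one more tool, called as name([rows], argument=value, ...), one row to a line, values as JSON. drive_tool: Moves the arm, as the interface text tells. Its arguments: {"type":"object","properties":{"commands":{"type":"array","items":{"type":"object","properties":{"tx":{"type":"number"},"ty":{"type":"number"},"tz":{"type":"number"},"twist":{"type":"number"},"hand":{"type":"number"}}}},"newtons":{"type":"number"}},"required":["commands"]}

```bash
mkdir -p pics; cat > h.py <<'E'
import numpy as np, cv2, sys
from station import env
from scipy.spatial.transform import Rotation as R
def cap(n):
    c=env.capture(n); h=c["color"].shape[0]
    f=h/2/np.tan(np.radians(c["vfov"])/2)
    c["K"]=np.array([[f,0,c["cx"]],[0,f,c["cy"]],[0,0,1.]])
    c["R"]=cv2.Rodrigues(np.array(c["rvec"],float))[0]; c["t"]=np.array(c["tvec"],float).ravel()
    c["o"]=-c["R"].T@c["t"]
    return c
def ray(c,uv):
    d=c["R"].T@np.linalg.inv(c["K"])@np.array([uv[0],uv[1],1.]); return c["o"],d/np.linalg.norm(d)
def onplane(c,uv,p0,n=(0,0,1)):
    o,d=ray(c,uv); n=np.array(n,float); p0=np.array(p0,float) if np.ndim(p0) else np.array([0,0,p0])
    return o+d*((p0-o)@n)/(d@n)
def proj(c,P):
    q=c["K"]@(c["R"]@np.array(P,float)+c["t"]); return q[:2]/q[2]
def tri(c1,u1,c2,u2):
    o1,d1=ray(c1,u1);o2,d2=ray(c2,u2)
    s=np.linalg.lstsq(np.c_[d1,-d2],o2-o1,rcond=None)[0]
    a,b=o1+s[0]*d1,o2+s[1]*d2
    return (a+b)/2,np.linalg.norm(a-b)
def save(c,name): cv2.imwrite(f"pics/{name}.png",c["color"][:,:,::-1])
E
python3 - <<'E'
from h import *
for n in("side","top","wrist"):
    c=cap(n); save(c,n+"0"); np.save(n+"0.npy",c,allow_pickle=True); print(n,c["o"].round(3),c["K"][0,0],c["R"][2].round(2))
s=env.read_state();print(s)
E
```

```text
side [0.437 0.652 0.825] 483.3214789656722 [ 0.14 -0.66 -0.73]
top [ 0.469 -0.006  0.968] 375.63838334573126 [ 0.11 -0.01 -0.99]
wrist [0.083 0.674 0.385] 280.1424326905106 [ 0.26 -0.06 -0.96]
{'time': 0.15, 'qpos': array([ 7.44951514e+01,  6.66916883e+00,  8.26257332e+01, -7.48877788e-05,
        9.07574803e+01, -2.16646087e+00]), 'qd': array([ 0.01305065, -0.04467568, -0.12504937,  0.00939236,  0.10761056,
        0.02719404]), 'effort': array([ 5.66744620e-04, -7.21756268e+01, -6.22953129e+01,  7.80898472e-02,
        2.25714158e-02, -5.43763417e-05]), 'position': array([0.15570451, 0.65665781, 0.23707202]), 'orientation': array([-1.79947652e+02, -1.90537155e-03,  1.66661610e+02]), 'force': array([ 0.39820059,  0.27189361, -0.54595526]), 'moment': array([ 0.01437953, -0.02027596,  0.00298906]), 'finger_force': 0.0, 'width': 1.0019931414026013}
```

View pics/side0.png

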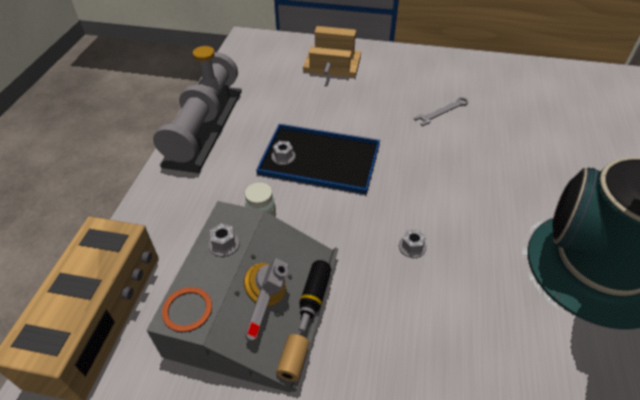

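View pics/top0.png

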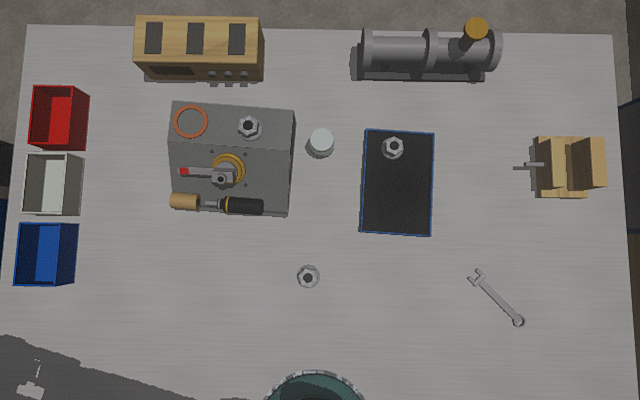

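The side view shows the station at lower left: socket about (265,285), lever end about (253,330), spacer about (292,357), driver about (318,280), tray about (320,158), jar (259,197). In the top view, the station is at (168–296, 101–217), the spacer at (184,201), the driver at (235,205), and the tray at (360–434, 128–236) with its nut at (393,147).

```bash
python3 - <<'E'
from h import *
t=np.load("top0.npy",allow_pickle=True).item(); s=np.load("side0.npy",allow_pickle=True).item()
cv2.imwrite("pics/topc.png",cv2.resize(t["color"][95:225,160:305,::-1],None,fx=4.5,fy=4.5,interpolation=cv2.INTER_CUBIC))
cv2.imwrite("pics/sidec.png",cv2.resize(s["color"][195:390,145:345,::-1],None,fx=3,fy=3,interpolation=cv2.INTER_CUBIC))
def blobs(c,lo,hi,name,amin=15):
    hsv=cv2.cvtColor(c["color"],cv2.COLOR_RGB2HSV); m=cv2.inRange(hsv,lo,hi)
    n,l,st,ce=cv2.connectedComponentsWithStats(m)
    for i in range(1,n):
        if st[i,4]>=amin: 
            r=cv2.minAreaRect(np.argwhere(l==i)[:,::-1].astype(np.float32)); print(name,st[i].tolist(),ce[i].round(1),"rect",np.round(cv2.boxPoints(r),1).tolist())
for nm,c in(("top",t),("side",s)):
    print(nm)
    blobs(c,(0,180,100),(4,255,255),"red")
    blobs(c,(4,120,90),(10,255,255),"copper")
    blobs(c,(11,90,80),(18,255,255),"tan",60)
    blobs(c,(19,130,80),(30,255,255),"brass",8)
    blobs(c,(100,120,40),(125,255,255),"blue",40)
E
```

```text
top
red [32, 85, 4, 16, 28] [33. 92.] rect [[30.899999618530273, 99.80000305175781], [33.0, 84.69999694824219], [35.0, 85.0], [32.79999923706055, 100.0999984741211]]
red [28, 85, 45, 60, 1049] [ 58.7 119.3] rect [[27.899999618530273, 143.0], [33.400001525878906, 82.5], [72.80000305175781, 86.0999984741211], [67.30000305175781, 146.60000610351562]]
red [28, 102, 5, 39, 67] [ 29.9 121.4] rect [[27.200000762939453, 139.89999389648438], [31.0, 101.9000015258789], [32.70000076293945, 102.0999984741211], [28.899999618530273, 140.10000610351562]]
red [180, 168, 8, 6, 39] [183.6 170.6] rect [[180.0, 168.0], [187.0, 168.0], [187.0, 173.0], [180.0, 173.0]]
copper [173, 105, 35, 33, 349] [189.8 121.2] rect [[173.0, 105.0], [207.0, 105.0], [207.0, 137.0], [173.0, 137.0]]
tan [169, 192, 29, 18, 314] [183.1 200.5] rect [[168.5, 206.60000610351562], [169.89999389648438, 191.39999389648438], [197.39999389648438, 194.0], [196.0, 209.1999969482422]]
brass [465, 17, 23, 22, 399] [476.2  27.7] rect [[465.0, 17.0], [487.0, 17.0], [487.0, 38.0], [465.0, 38.0]]
brass [212, 153, 33, 30, 318] [231.1 163.3] r
[... 2441 characters left out ...]
[193.0, 58.0]]
brass [244, 263, 20, 38, 346] [251.7 281.6] rect [[241.0, 297.8999938964844], [247.6999969482422, 260.29998779296875], [263.20001220703125, 263.0], [256.5, 300.6000061035156]]
brass [301, 294, 20, 9, 68] [310.8 297.3] rect [[300.70001220703125, 296.8999938964844], [302.0, 292.20001220703125], [321.20001220703125, 297.6000061035156], [319.8999938964844, 302.29998779296875]]
blue [275, 0, 123, 40, 725] [341.6   9.6] rect [[275.0, 39.0], [275.0, 0.0], [397.0, 0.0], [397.0, 39.0]]
blue [257, 125, 122, 68, 1264] [319.1 163.6] rect [[256.20001220703125, 173.5], [265.79998779296875, 120.30000305175781], [378.79998779296875, 140.6999969482422], [369.20001220703125, 193.8000030517578]]
```

View pics/topc.png

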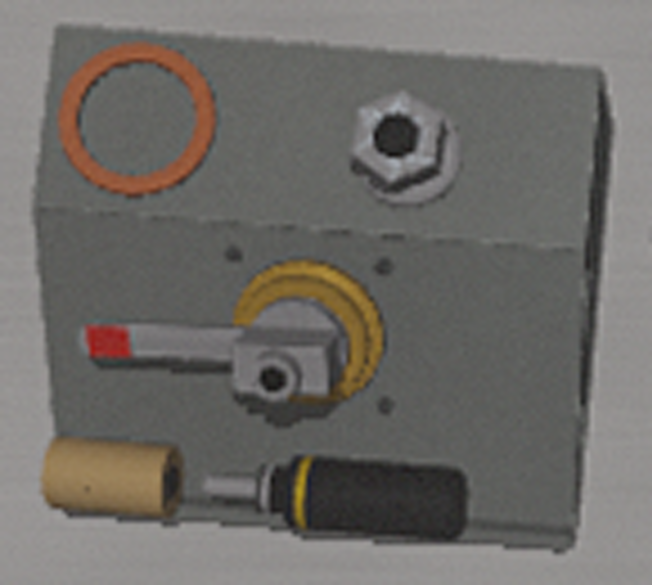

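View pics/sidec.png

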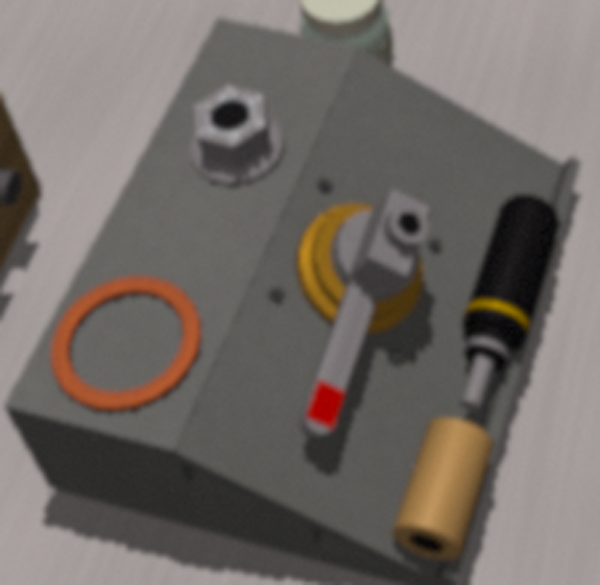

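The top crop shows the deck corners, the crease, the socket, the spacer left of the driver with about a 10 mm gap, and free air to the left of the spacer. The side crop shows the same corners. I'll triangulate these now.

```bash
python3 - <<'E'
from h import *
t=np.load("top0.npy",allow_pickle=True).item(); s=np.load("side0.npy",allow_pickle=True).item()
T=lambda x,y:((x+.5)/4.5-.5+160,(y+.5)/4.5-.5+95); S=lambda x,y:((x+.5)/3-.5+145,(y+.5)/3-.5+195)
pts={"backL":(T(58,26),S(10,405)),"backR":(T(602,68),S(222,20)),"creaseL":(T(40,207),S(178,455)),"creaseR":(T(583,247),S(357,55)),
"tubetop":(T(273,378),S(408,223)),"tip":(T(205,487),S(473,402)),"red":((183.6,170.6),(253.4,329.5)),"gasket":((189.8,121.2),(186.3,309.4))}
P={}
for k,(a,b) in pts.items():
    P[k],e=tri(t,a,s,b); print(k,P[k].round(4),"gap",round(e,4))
print("width",np.linalg.norm(P["backL"]-P["backR"]),np.linalg.norm(P["creaseL"]-P["creaseR"]),"deck",np.linalg.norm(P["backL"]-P["creaseL"]),np.linalg.norm(P["backR"]-P["creaseR"]))
# top view on deck plane fit of rectangle
q=np.array([onplane(t,pts[k][0],.104)[:2] for k in("backL","backR","creaseR","creaseL")])
q2=np.array([P[k][:2] for k in("backL","backR","creaseR","creaseL")])
m=np.array([[.148,.145],[.148,-.145],[.0494,-.145],[.0494,.145]])
for nm,Q in(("top",q),("tri",q2)):
    H=(m-m.mean(0)).T@(Q-Q.mean(0)); U,_,V=np.linalg.svd(H); Rr=(U@V).T; tt=Q.mean(0)-Rr@m.mean(0)
    print(nm,"yaw",np.degrees(np.arctan2(Rr[1,0],Rr[0,0])),"origin",tt.round(4),"res",(Q-(m@Rr.T+tt)).round(4).tolist())
# ledge plane points z=.0488+...: spacer & driver ends on axis height
for k,uv in {"spL":T(45,473),"spR":T(181,482),"spc":(183.1,200.5),"tip":T(205,487),"butt":T(466,500),"yellow":(226.4,204.1)}.items(): print(k,onplane(t,uv,.0488).round(4))
for i,c in((0,t),(1,s)):
    hsv=cv2.cvtColor(c["color"],cv2.COLOR_RGB2HSV); mk=cv2.inRange(hsv,(100,100,30),(125,255,255))
    x0,y0,x1,y1=[(352,120,442,244),(250,118,386,200)][i]; w=np.zeros_like(mk); w[y0:y1,x0:x1]=mk[y0:y1,x0:x1]
    pp=np.argwhere(w)[:,::-1]; Q=np.array([onplane(c,p,.018)[:2] for p in pp]).astype(np.float32); r=cv2.minAreaRect(Q); print("tray",np.round(r[0],4),np.round(r[1],4),r[2])
print("jar top",onplane(t,(320.5,138),.07),"nuttray",onplane(t,(393,146),.036),"nutbench",onplane(t,(308,277),.032))
E
```

```text
backL [0.7863 0.347  0.1018] gap 0.0014
backR [0.7683 0.059  0.1008] gap 0.0018
creaseL [0.6898 0.3535 0.0951] gap 0.0019
creaseR [0.6727 0.0672 0.0958] gap 0.0019
tubetop [0.5954 0.2157 0.1386] gap 0.0007
tip [0.5478 0.2727 0.0531] gap 0.0004
red [0.6187 0.3125 0.0997] gap 0.0003
gasket [0.7364 0.3023 0.1054] gap 0.0013
width 0.2886001406111438 0.286839299476567 deck 0.09698751896874128 0.09609405702846595
top yaw -3.4794204750591757 origin [0.6301 0.2114] res [[-0.0004, -0.0009], [-0.0009, 0.0011], [0.0011, 0.0029], [0.0002, -0.0031]]
tri yaw -3.580632091712335 origin [0.6308 0.2128] res [[-0.0012, -0.0013], [-0.0011, 0.0001], [0.0017, 0.0021], [0.0006, -0.001]]
spL [0.5544 0.3614 0.0488]
spR [0.5506 0.2871 0.0488]
spc [0.553  0.3283 0.0488]
tip [0.548  0.274  0.0488]
butt [0.5431 0.1316 0.0488]
yellow [0.5457 0.2218 0.0488]
tray [ 0.6126 -0.2043] [0.1797 0.2679] 86.90267944335938
tray [ 0.6137 -0.1968] [0.1885 0.2674] 87.11489868164062
jar top [ 0.70964037 -0.00652629  0.07      ] nuttray [ 0.70096056 -0.19079359  0.036     ] nutbench [0.37098642 0.01896601 0.032     ]
```

drive_tool([
  {"tx": -0.7,"ty": -0.58,"hand": 0.45},
  {"tx": -0.7,"ty": -0.58,"hand": 0.45},
  {"tx": -0.7,"ty": -0.58,"hand": 0.45},
  {"tx": -0.7,"ty": -0.58,"hand": 0.45},
  {"tx": -0.7,"ty": -0.58,"hand": 0.45},
  {"tx": -0.7,"ty": -0.58,"hand": 0.45},
  {"tx": -0.7,"ty": -0.58,"hand": 0.45},
  {"tx": -0.7,"ty": -0.58,"hand": 0.45},
  {"tx": -0.7,"ty": -0.58,"hand": 0.45},
  {"tx": -0.7,"ty": -0.58,"hand": 0.45},
], newtons=60)

```text
$.commands[0]: bad value
```

drive_tool([
  {"tx": -0.7,"ty": -0.58,"twist": 0},
  {"tx": -0.7,"ty": -0.58},
  {"tx": -0.7,"ty": -0.58},
  {"tx": -0.7,"ty": -0.58},
  {"twist": 1},
  {"twist": 1},
  {"twist": 1},
  {"twist": 1},
  {"twist": 1},
  {"twist": 1},
])

```text
$.commands[0]: bad value
```

drive_tool([
  {"twist": 1},
  {"twist": 1},
  {"twist": 1},
  {"twist": 1},
  {"twist": 1},
  {"twist": 1},
  {"twist": 1},
  {"twist": 1},
  {"twist": 1},
  {"twist": 1},
])

```text
$.commands[0]: bad value
```

drive_tool([
  {"tx": -0.7,"ty": -0.58,"tz": 0,"twist": 0,"hand": 0.45},
  {"tx": -0.7,"ty": -0.58,"tz": 0,"twist": 0,"hand": 0.45},
  {"tx": -0.7,"ty": -0.58,"tz": 0,"twist": 0,"hand": 0.45},
  {"tx": -0.7,"ty": -0.58,"tz": 0,"twist": 0,"hand": 0.45},
  {"tx": -0.7,"ty": -0.58,"tz": 0,"twist": 0,"hand": 0.45},
  {"tx": -0.7,"ty": -0.58,"tz": 0,"twist": 0,"hand": 0.45},
  {"tx": -0.7,"ty": -0.58,"tz": 0,"twist": 0,"hand": 0.45},
  {"tx": -0.7,"ty": -0.58,"tz": 0,"twist": 0,"hand": 0.45},
  {"tx": -0.7,"ty": -0.58,"tz": 0,"twist": 0,"hand": 0.45},
  {"tx": -0.7,"ty": -0.58,"tz": 0,"twist": 0,"hand": 0.45},
], newtons=60)

```text
time: 1.15
position: [0.4301, 0.2922, 0.2377]
orientation: [180.0, 0.0, 166.7]
force: [0.5, 0.1, 0.9]
width: 0.55
finger_force: 0.0
```

drive_tool([
  {"tx": -0.7,"ty": -0.58,"tz": 0,"twist": 1,"hand": 0.48},
  {"tx": -0.75,"ty": -0.51,"tz": 0,"twist": 1,"hand": 0.48},
  {"tx": -0.79,"ty": -0.45,"tz": 0,"twist": 1,"hand": 0.48},
  {"tx": -0.83,"ty": -0.38,"tz": 0,"twist": 1,"hand": 0.48},
  {"tx": 0,"ty": 0,"tz": 0,"twist": 1,"hand": 0.48},
  {"tx": 0,"ty": 0,"tz": 0,"twist": 1,"hand": 0.48},
  {"tx": 0,"ty": 0,"tz": 0,"twist": 1,"hand": 0.48},
  {"tx": 0,"ty": 0,"tz": 0,"twist": 1,"hand": 0.48},
  {"tx": 0,"ty": 0,"tz": 0,"twist": 1,"hand": 0.48},
  {"tx": 0,"ty": 0,"tz": 0,"twist": 1,"hand": 0.48},
])

```text
time: 2.15
position: [0.5391, 0.1488, 0.2374]
orientation: [-180.0, -0.0, 116.5]
force: [0.7, 0.3, 0.1]
width: 0.518
finger_force: 0.0
```

drive_tool([
  {"tx": 0,"ty": 0,"tz": 0,"twist": 1,"hand": 0.48},
  {"tx": 0,"ty": 0,"tz": 0,"twist": 1,"hand": 0.48},
  {"tx": 0,"ty": 0,"tz": 0,"twist": 1,"hand": 0.48},
  {"tx": 0,"ty": 0,"tz": 0,"twist": 1,"hand": 0.48},
  {"tx": 0,"ty": 0,"tz": 0,"twist": 1,"hand": 0.48},
  {"tx": 0,"ty": 0,"tz": 0,"twist": 1,"hand": 0.48},
  {"tx": 0,"ty": 0,"tz": 0,"twist": 0.04,"hand": 0.48},
  {"tx": 0,"ty": 0,"tz": 0,"twist": 0,"hand": 0.48},
])

```text
time: 2.95
position: [0.5391, 0.1488, 0.2375]
orientation: [-180.0, 0.0, 86.6]
force: [0.2, -0.7, 0.4]
width: 0.52
finger_force: 0.0
```

```bash
python3 - <<'E'
from h import *
s=env.read_state();print(s["position"],s["orientation"],s["qpos"].round(1))
c=cap("wrist"); save(c,"w1"); np.save("w1.npy",c,allow_pickle=True); print(c["o"])
c=cap("top");np.save("t1.npy",c,allow_pickle=True)
E
```

```text
[0.53913305 0.14883558 0.23751961] [-1.79988091e+02  4.27439371e-03  8.66016164e+01] [12.8 -7.8 97.  -0.  90.9 16.2]
[0.54247485 0.22262004 0.38527301]
```

View pics/w1.png

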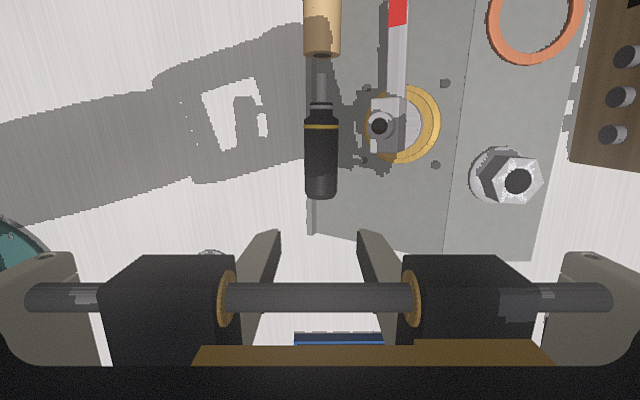

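The wrist view shows the driver centred at u≈320 (tip v≈73, ring v≈126, butt v≈198) between the fingers' line (280–357). The spacer is at (322,0–55), with its near end face at v≈47–55.

```bash
python3 - <<'E'
from h import *
c=np.load("w1.npy",allow_pickle=True).item()
for k,uv,z in(("handle left edge",(304.5,160),.0488),("handle right edge",(337,160),.0488),("shank",(320.5,85),.0488),("butt@axis",(320.5,199),.0488),("butt@top",(320.5,199),.066),("ring@top",(320.5,126.5),.0685),("tip",(320.5,72),.0525),("spR top",(322,38),.0688),("spR bottom",(322,56),.030),("spR mid",(322,50),.0488),("tubetop",(380,126),.138)):
    print(k,onplane(c,uv,z).round(4))
t=np.load("t1.npy",allow_pickle=True).item(); 
print(proj(c,[.545,.217,.0488]),proj(c,[.5391,.1488,.0488]),proj(c,[.5391,.1488,.2375]))
E
```

```text
handle left edge [0.5232 0.1799 0.0488]
handle right edge [0.5621 0.1776 0.0488]
shank [0.5472 0.2624 0.0488]
butt@axis [0.5395 0.1303 0.0488]
butt@top [0.5397 0.1351 0.066 ]
ring@top [0.5445 0.2179 0.0685]
tip [0.5479 0.2752 0.0525]
spR top [0.551  0.3041 0.0688]
spR bottom [0.551  0.2956 0.03  ]
spR mid [0.5509 0.2977 0.0488]
tubetop [0.5948 0.2162 0.138 ]
[320.86675478 126.97009728] [319.28459825 184.54473956] [320.26809226 254.57727359]
```

drive_tool([
  {"tx": 0.03,"ty": 0.02,"tz": 0.8,"twist": 0,"hand": 0.48},
  {"tx": 0.02,"ty": 0.02,"tz": 0.8,"twist": 0,"hand": 0.48},
  {"tx": 0,"ty": 0,"tz": 0.8,"twist": 0,"hand": 0.48},
  {"tx": 0,"ty": 0,"tz": 0.5,"twist": 0,"hand": 0.48},
  {"tx": 0,"ty": 0,"tz": 0.25,"twist": 0,"hand": 0.48},
  {"tx": 0,"ty": 0,"tz": 0.12,"twist": 0,"hand": 0.5},
  {"tx": 0,"ty": 0,"tz": 0.06,"twist": 0,"hand": 0.5},
  {"tx": 0,"ty": 0,"tz": 0,"twist": 0,"hand": 0.5},
])

```text
time: 3.85
position: [0.5418, 0.1513, 0.0721]
orientation: [179.9, -0.0, 86.5]
force: [0.5, -0.1, 0.9]
width: 0.503
finger_force: 0.0
```

drive_tool([
  {"tx": 0,"ty": 0,"tz": 0,"twist": 0,"hand": 0.53},
  {"tx": 0,"ty": -0.01,"tz": 0.03,"twist": 0,"hand": 0.53},
  {"tx": 0,"ty": 0,"tz": 0.02,"twist": 0,"hand": 0.53},
  {"tx": 0,"ty": 0,"tz": 0.02,"twist": 0,"hand": 0.54},
  {"tx": 0,"ty": 0,"tz": 0,"twist": 0,"hand": 0.54},
])

```text
time: 4.35
position: [0.5408, 0.1512, 0.0676]
orientation: [-180.0, 0.0, 86.5]
force: [-0.2, -0.1, 0.4]
width: 0.462
finger_force: 0.0
```

drive_tool([
  {"tx": 0,"ty": 0,"tz": 0.02,"twist": 0,"hand": 0.54},
  {"tx": 0,"ty": 0,"tz": 0.02,"twist": 0,"hand": 0.54},
  {"tx": 0,"ty": 0,"tz": 0,"twist": 0,"hand": 0.54},
])

```text
time: 4.65
position: [0.5408, 0.1512, 0.0654]
orientation: [-180.0, 0.0, 86.5]
force: [0.9, -0.1, -1.6]
width: 0.458
finger_force: 0.0
```

drive_tool([
  {"tx": 0,"ty": 0,"tz": 0,"twist": 0,"hand": 1},
  {"tx": 0,"ty": 0,"tz": 0,"twist": 0,"hand": 1},
  {"tx": 0,"ty": 0,"tz": 0,"twist": 0,"hand": 1},
  {"tx": 0,"ty": 0,"tz": 0,"twist": 0,"hand": 1},
], newtons=55)

```text
time: 5.05
position: [0.5412, 0.1512, 0.0659]
orientation: [179.9, -0.0, 86.5]
force: [4.4, -1.6, 0.5]
width: 0.416
finger_force: 55.0
```

drive_tool([
  {"tx": 0,"ty": 0,"tz": -0.1,"twist": 0,"hand": 1},
  {"tx": 0,"ty": 0,"tz": -0.2,"twist": 0,"hand": 1},
  {"tx": 0,"ty": 0,"tz": -0.4,"twist": 0,"hand": 1},
  {"tx": 0,"ty": 0,"tz": -0.6,"twist": 0,"hand": 1},
  {"tx": 0,"ty": 0,"tz": -0.8,"twist": 0,"hand": 1},
  {"tx": 0,"ty": 0,"tz": -0.8,"twist": 0,"hand": 1},
  {"tx": 0,"ty": 0,"tz": -0.5,"twist": 0,"hand": 1},
  {"tx": 0,"ty": 0,"tz": -0.2,"twist": 0,"hand": 1},
  {"tx": 0,"ty": 0,"tz": 0,"twist": 0,"hand": 1},
])

```text
time: 5.95
position: [0.5409, 0.1513, 0.2467]
orientation: [179.9, -0.0, 86.5]
force: [0.6, 0.3, -2.5]
width: 0.42
finger_force: 55.0
```

```bash
python3 - <<'E'
from h import *
s=env.read_state();print(s["position"],s["orientation"],s["width"],s["force"],s["moment"])
c=cap("wrist"); np.save("w2.npy",c,allow_pickle=True)
d=cap("side"); np.save("s2.npy",d,allow_pickle=True)
p=proj(d,s["position"]).astype(int); print(p)
a=c["color"]; b=cv2.resize(d["color"][max(0,p[1]-100):p[1]+100,max(0,p[0]-160):p[0]+160],(640,400)); x=np.vstack([a[:200],b[:400]]); cv2.imwrite("pics/m2.png",x[:,:,::-1])
E
```

```text
[0.54093657 0.15132168 0.24670021] [ 1.79923792e+02 -2.55015968e-02  8.64664243e+01] 0.4196765801834359 [ 0.56486573  0.25847875 -2.5006158 ] [-0.15190374  0.06376519  0.05505623]
[319 203]
```

View pics/m2.png

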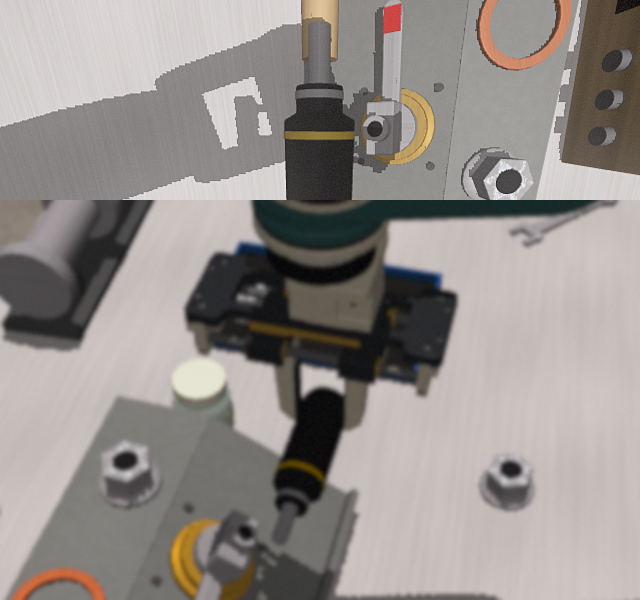

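The driver is held: tip at (317,20) and ring at (320,135) in the wrist half. It seems to point slightly downward in the side half.

```bash
python3 - <<'E'
from h import *
c=np.load("w2.npy",allow_pickle=True).item(); p=np.array([.5409,.1513,.2297])
for dr in(0,5,10,15,20,30):
    a=np.radians(dr); ax=np.array([.06*np.cos(a),.998*np.cos(a),-np.sin(a)]); up=np.array([0,np.sin(a),np.cos(a)])
    g=.052; print(dr,proj(c,p+ax*(g+.070)+up*.006).round(0),proj(c,p+ax*(g+.014)+up*.02).round(0),proj(c,p+ax*(g+.022)+up*.02).round(0))
E
```

```text
0 [320.  22.] [320. 138.] [320. 122.]
5 [320.  29.] [320. 135.] [320. 119.]
10 [320.  37.] [320. 133.] [320. 117.]
15 [319.  45.] [319. 131.] [319. 117.]
20 [319.  54.] [319. 131.] [319. 118.]
30 [319.  72.] [319. 133.] [319. 122.]
```

drive_tool([
  {"tx": -0.4,"ty": 0.04,"tz": 0,"twist": 0,"hand": 1},
  {"tx": -0.8,"ty": 0.04,"tz": 0,"twist": 0,"hand": 1},
  {"tx": -0.95,"ty": 0.04,"tz": 0,"twist": 0,"hand": 1},
  {"tx": -0.95,"ty": 0.04,"tz": 0,"twist": 0,"hand": 1},
  {"tx": -0.95,"ty": 0.04,"tz": 0,"twist": 0,"hand": 1},
  {"tx": -0.95,"ty": 0.04,"tz": 0,"twist": 0,"hand": 1},
  {"tx": -0.95,"ty": 0.04,"tz": 0,"twist": 0,"hand": 1},
  {"tx": -0.9,"ty": 0.04,"tz": 0,"twist": 0,"hand": 1},
  {"tx": -0.7,"ty": 0.03,"tz": 0,"twist": 0,"hand": 1},
  {"tx": -0.48,"ty": 0.02,"tz": 0,"twist": 0,"hand": 1},
])

```text
time: 7.05
position: [0.5336, -0.2528, 0.2433]
orientation: [-179.8, -0.1, 86.4]
force: [0.5, 0.6, -1.6]
width: 0.413
finger_force: 55.0
```

drive_tool([
  {"tx": 0,"ty": 0,"tz": 0.5,"twist": 0,"hand": 1},
  {"tx": 0,"ty": 0,"tz": 0.9,"twist": 0,"hand": 1},
  {"tx": 0,"ty": 0,"tz": 0.9,"twist": 0,"hand": 1},
  {"tx": 0,"ty": 0,"tz": 0.7,"twist": 0,"hand": 1},
  {"tx": 0,"ty": 0,"tz": 0.4,"twist": 0,"hand": 1},
  {"tx": 0,"ty": 0,"tz": 0.25,"twist": 0,"hand": 1},
  {"tx": 0,"ty": 0,"tz": 0.15,"twist": 0,"hand": 1},
  {"tx": 0,"ty": 0,"tz": 0,"twist": 0,"hand": 1},
])

```text
time: 7.85
position: [0.5342, -0.2504, 0.0548]
orientation: [-179.9, -0.0, 86.5]
force: [-0.7, -0.0, -2.0]
width: 0.413
finger_force: 55.0
```

```bash
python3 - <<'E'
from h import *
s=env.read_state();print(s["position"],s["orientation"],s["width"],s["force"])
c=cap("wrist"); np.save("w3.npy",c,allow_pickle=True); save(c,"w3")
E
```

```text
[ 0.53419228 -0.25044809  0.05481238] [-1.79930106e+02 -2.97158062e-02  8.64641407e+01] 0.4125629354029577 [-0.65655167 -0.04541727 -1.96928387]
```

View pics/w3.png

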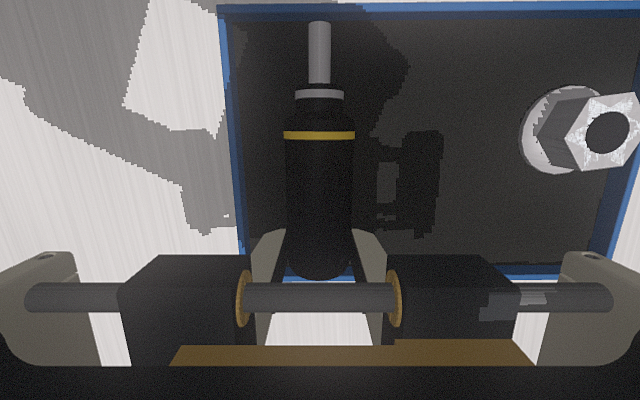

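The driver is over the tray: tip (319,20), far rim's inner edge at v≈14, near rim at (300,278).

```bash
python3 - <<'E'
from h import *
c=np.load("w3.npy",allow_pickle=True).item()
a=c["color"]; print(a[0:24:2,400].tolist()); print(a[262:290:3,290].tolist())
for k,uv,z in(("tip",(319,20),.044),("ring",(319,135),.0578),("rim far bottom-edge",(400,14),.018),("far outer",(400,4),.018),("near 274",(290,274),.018),("near 281",(290,281),.018),("left rim",(235,150),.018),("nut flange c",(567,130),.006)): print(k,onplane(c,uv,z).round(4))
E
```

```text
[[218, 213, 212], [153, 161, 181], [85, 116, 161], [90, 118, 164], [85, 118, 164], [82, 110, 153], [63, 71, 91], [61, 71, 88], [58, 67, 81], [63, 71, 86], [75, 74, 76], [70, 68, 66]]
[[38, 35, 41], [31, 29, 35], [41, 49, 72], [34, 45, 64], [42, 52, 71], [70, 108, 159], [62, 107, 159], [68, 63, 60], [62, 59, 59], [69, 68, 70]]
tip [ 0.5411 -0.1277  0.044 ]
ring [ 0.5376 -0.183   0.0578]
rim far bottom-edge [ 0.5885 -0.1196  0.018 ]
far outer [ 0.5884 -0.1145  0.018 ]
near 274 [ 0.51   -0.2831  0.018 ]
near 281 [ 0.5095 -0.289   0.018 ]
left rim [ 0.4823 -0.1907  0.018 ]
nut flange c [ 0.7062 -0.1924  0.006 ]
```

drive_tool([
  {"tx": -0.06,"ty": 0,"tz": 0.08,"twist": 0,"hand": 1},
  {"tx": 0,"ty": 0,"tz": 0.08,"twist": 0,"hand": 1},
  {"tx": 0,"ty": 0,"tz": 0.05,"twist": 0,"hand": 1},
  {"tx": 0,"ty": 0,"tz": 0.03,"twist": 0,"hand": 1},
  {"tx": 0,"ty": 0,"tz": 0.02,"twist": 0,"hand": 1},
  {"tx": 0,"ty": 0,"tz": 0,"twist": 0,"hand": 1},
])

```text
time: 8.5
position: [0.5343, -0.2536, 0.0426]
orientation: [-180.0, -0.0, 86.5]
force: [0.4, -0.1, -2.7]
width: 0.417
finger_force: 55.0
```

drive_tool([
  {"tx": 0,"ty": 0,"tz": 0.02,"twist": 0,"hand": 1},
  {"tx": 0,"ty": 0,"tz": 0.02,"twist": 0,"hand": 1},
  {"tx": 0,"ty": 0,"tz": 0,"twist": 0,"hand": 1},
])

```text
time: 8.8
position: [0.5345, -0.2538, 0.041]
orientation: [180.0, 0.0, 86.5]
force: [-1.4, -1.7, 0.8]
width: 0.42
finger_force: 55.0
```

drive_tool([
  {"tx": 0,"ty": 0,"tz": 0,"twist": 0,"hand": 0.56},
  {"tx": 0,"ty": 0,"tz": 0,"twist": 0,"hand": 0.54},
  {"tx": 0,"ty": 0,"tz": 0,"twist": 0,"hand": 0.5},
  {"tx": 0,"ty": 0,"tz": 0,"twist": 0,"hand": 0.45},
  {"tx": 0,"ty": 0,"tz": 0,"twist": 0,"hand": 0.4},
  {"tx": 0,"ty": 0,"tz": 0,"twist": 0,"hand": 0.4},
  {"tx": 0,"ty": 0,"tz": -0.3,"twist": 0,"hand": 0.4},
  {"tx": 0,"ty": 0,"tz": -0.6,"twist": 0,"hand": 0.4},
  {"tx": 0,"ty": 0,"tz": -0.9,"twist": 0,"hand": 0.3},
  {"tx": 0,"ty": 0,"tz": -0.9,"twist": 0,"hand": 0.2},
], newtons=20)

```text
time: 9.8
position: [0.534, -0.2534, 0.1782]
orientation: [-180.0, -0.0, 86.5]
force: [-0.1, 0.1, -0.2]
width: 0.728
finger_force: 0.0
```

```bash
python3 - <<'E'
from h import *
s=env.read_state();print(s["position"],s["orientation"],s["width"],s["force"])
c=cap("side"); np.save("s3.npy",c,allow_pickle=True)
w=cap("wrist"); np.save("w4.npy",w,allow_pickle=True)
x=np.vstack([w["color"][:270],cv2.resize(c["color"][100:250,200:400],(640,330))[:330]]); cv2.imwrite("pics/m4.png",x[:,:,::-1])
E
```

```text
[ 0.533993   -0.25343503  0.17815426] [-1.79993645e+02 -2.86449030e-03  8.64603192e+01] 0.7277201881037896 [-0.06330767  0.10559269 -0.17600152]
```

View pics/m4.png

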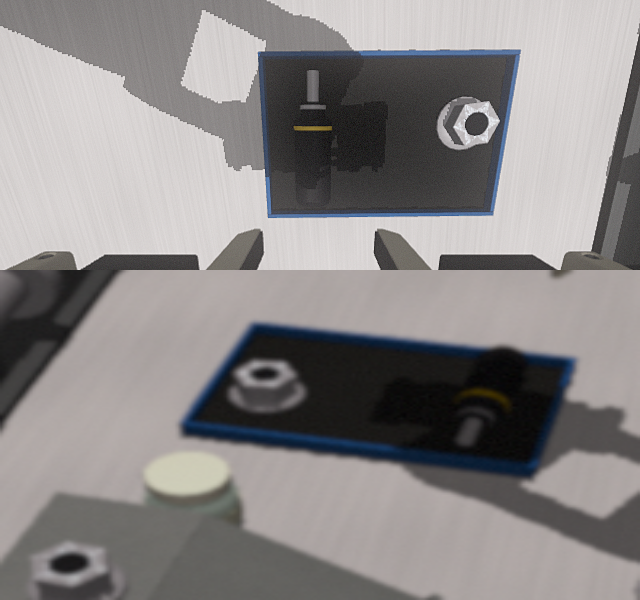

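The driver lies flat inside the tray (wrist half: u≈313, v 70–205, between the inner rims at 55 and 213). Next is the spacer.

drive_tool([
  {"tx": 0.3,"ty": -0.03,"tz": -0.6,"twist": 0,"hand": 0.1},
  {"tx": 0.7,"ty": -0.03,"tz": -0.6,"twist": 0,"hand": 0},
  {"tx": 0.95,"ty": -0.04,"tz": 0,"twist": 0,"hand": 0},
  {"tx": 0.95,"ty": -0.04,"tz": 0,"twist": 0,"hand": 0},
  {"tx": 0.95,"ty": -0.04,"tz": 0,"twist": 0,"hand": 0},
  {"tx": 0.95,"ty": -0.04,"tz": 0,"twist": 0,"hand": 0},
  {"tx": 0.95,"ty": -0.04,"tz": 0,"twist": 0,"hand": 0},
  {"tx": 0.95,"ty": -0.04,"tz": 0,"twist": 0,"hand": 0},
  {"tx": 0.95,"ty": -0.04,"tz": 0,"twist": 0,"hand": 0},
  {"tx": 0.95,"ty": -0.04,"tz": 0,"twist": 0,"hand": 0},
])

```text
time: 10.9
position: [0.5414, 0.1787, 0.2366]
orientation: [179.9, -0.0, 86.5]
force: [0.5, -1.0, 0.4]
width: 1.0
finger_force: 0.0
```

drive_tool([
  {"tx": 0.95,"ty": -0.03,"tz": 0,"twist": 0,"hand": 0},
  {"tx": 0.95,"ty": -0.03,"tz": 0,"twist": 0,"hand": 0},
  {"tx": 0.7,"ty": -0.02,"tz": 0,"twist": 0,"hand": 0},
  {"tx": 0.33,"ty": -0.01,"tz": 0,"twist": -1,"hand": 0},
  {"tx": 0,"ty": 0,"tz": 0,"twist": -1,"hand": 0},
  {"tx": 0,"ty": 0,"tz": 0,"twist": -1,"hand": 0},
  {"tx": 0,"ty": 0,"tz": 0,"twist": -1,"hand": 0},
  {"tx": 0,"ty": 0,"tz": 0,"twist": -1,"hand": 0},
  {"tx": 0,"ty": 0,"tz": 0,"twist": -1,"hand": 0},
  {"tx": 0,"ty": 0,"tz": 0,"twist": -1,"hand": 0},
])

```text
time: 11.9
position: [0.5464, 0.3232, 0.2364]
orientation: [180.0, 0.0, 121.7]
force: [0.0, 0.4, -0.5]
width: 1.0
finger_force: 0.0
```

drive_tool([
  {"tx": 0,"ty": 0,"tz": 0,"twist": -1,"hand": 0},
  {"tx": 0,"ty": 0,"tz": 0,"twist": -1,"hand": 0},
  {"tx": 0,"ty": 0,"tz": 0,"twist": -1,"hand": 0},
  {"tx": 0,"ty": 0,"tz": 0,"twist": -1,"hand": 0},
  {"tx": 0,"ty": 0,"tz": 0,"twist": -1,"hand": 0},
  {"tx": 0,"ty": 0,"tz": 0,"twist": -1,"hand": 0},
  {"tx": 0,"ty": 0,"tz": 0,"twist": -1,"hand": 0},
  {"tx": 0,"ty": 0,"tz": 0,"twist": -1,"hand": 0},
  {"tx": 0,"ty": 0,"tz": 0,"twist": -1,"hand": 0},
  {"tx": 0,"ty": 0,"tz": 0,"twist": -1,"hand": 0},
])

```text
time: 12.9
position: [0.5464, 0.3232, 0.2364]
orientation: [180.0, 0.0, 171.7]
force: [-0.7, -0.3, 0.5]
width: 1.003
finger_force: 0.0
```

```bash
python3 - <<'E'
from h import *
s=env.read_state();print(s["position"],s["orientation"],s["width"],s["qpos"].round(1))
c=cap("wrist"); np.save("w5.npy",c,allow_pickle=True); save(c,"w5")
hsv=cv2.cvtColor(c["color"],cv2.COLOR_RGB2HSV); m=cv2.inRange(hsv,(10,80,60),(20,255,255))
n,l,st,ce=cv2.connectedComponentsWithStats(m)
for i in range(1,n):
    if st[i,4]>100:
        x,y,w,h,_=st[i]; print(st[i],ce[i])
        if y<250:
            for u in (x,x+w-1):
                vv=np.argwhere(l[:,u]==i)[:,0]; print(u,vv.min(),vv.max(),onplane(c,(u,vv.mean()),.0488).round(4),onplane(c,(u,vv.mean()),.0688).round(4))
E
```

```text
[0.5463659  0.32319032 0.23637726] [1.79983517e+02 2.09802429e-02 1.71670495e+02] 1.0032714913824665 [ 28.3   1.7  88.    0.   90.3 -53.4]
[ 293  173   55   35 1531] [320.63226649 190.65316786]
293 179 191 [0.5399 0.2925 0.0488] [0.5358 0.2949 0.0688]
347 183 202 [0.5599 0.3565 0.0488] [0.5547 0.3552 0.0688]
[246 237  24  22 308] [256.34090909 248.1038961 ]
246 237 246 [0.6052 0.2194 0.0488] [0.5973 0.2263 0.0688]
269 253 256 [0.6285 0.2452 0.0488] [0.6192 0.2505 0.0688]
[127 270  36  57 821] [140.58830694 297.83556638]
[475 270  35  57 792] [496.64393939 298.98989899]
[253 274  19   9 133] [262.57142857 278.29323308]
[ 291  330  339   36 6826] [462.53911515 353.62965133]
```

View pics/w5.png

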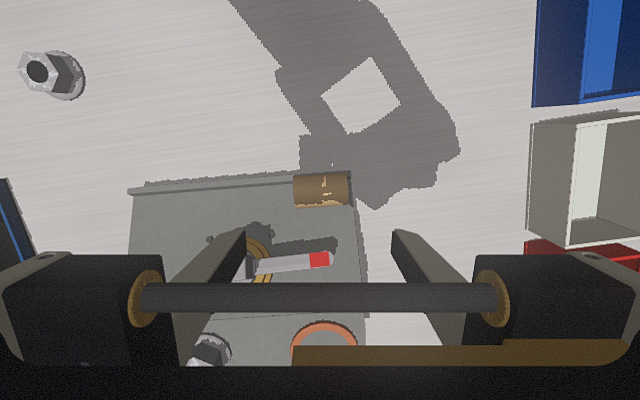

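The wrist view shows the spacer at (293–347, 173–207), which puts its centre at about (0.550, 0.3245). The lever lies above the slope with its red mark at (319,260).

drive_tool([
  {"tx": -0.02,"ty": 0.03,"tz": 0.3,"twist": -1,"hand": 0},
  {"tx": 0,"ty": 0,"tz": 0.8,"twist": 0,"hand": 0},
  {"tx": 0,"ty": 0,"tz": 0.8,"twist": 0,"hand": 0},
  {"tx": 0,"ty": 0,"tz": 0.6,"twist": 0,"hand": 0},
  {"tx": 0,"ty": 0,"tz": 0.4,"twist": 0,"hand": 0},
  {"tx": 0,"ty": 0,"tz": 0.3,"twist": 0,"hand": 0},
  {"tx": 0,"ty": 0,"tz": 0.2,"twist": 0,"hand": 0},
  {"tx": 0,"ty": 0,"tz": 0.1,"twist": 0,"hand": 0},
  {"tx": 0,"ty": 0,"tz": 0.08,"twist": 0,"hand": 0},
  {"tx": 0,"ty": 0,"tz": 0,"twist": 0,"hand": 0},
], newtons=20)

```text
time: 13.95
position: [0.5478, 0.3247, 0.0569]
orientation: [180.0, 0.0, 176.5]
force: [-0.3, -0.6, -0.3]
width: 0.998
finger_force: 0.0
```

Clear of contact; close gently.

drive_tool([
  {"tx": 0,"ty": 0,"tz": 0,"twist": 0,"hand": 0.2},
  {"tx": 0,"ty": 0,"tz": 0,"twist": 0,"hand": 0.25},
  {"tx": 0,"ty": 0,"tz": 0,"twist": 0,"hand": 0.28},
  {"tx": 0,"ty": 0,"tz": 0,"twist": 0,"hand": 0.3},
  {"tx": 0,"ty": 0,"tz": 0,"twist": 0,"hand": 0.33},
  {"tx": 0,"ty": 0,"tz": 0,"twist": 0,"hand": 0.4},
  {"tx": 0,"ty": 0,"tz": 0,"twist": 0,"hand": 0.4},
  {"tx": 0,"ty": 0,"tz": 0,"twist": 0,"hand": 0.4},
], newtons=20)

```text
time: 14.75
position: [0.5477, 0.3247, 0.0568]
orientation: [180.0, 0.0, 176.5]
force: [-0.3, 1.1, 2.3]
width: 0.686
finger_force: 20.0
```

drive_tool([
  {"tx": 0,"ty": 0,"tz": -0.05,"twist": 0,"hand": 0.6},
  {"tx": 0,"ty": 0,"tz": -0.1,"twist": 0,"hand": 0.6},
  {"tx": 0,"ty": 0,"tz": -0.3,"twist": 0,"hand": 0.6},
  {"tx": 0,"ty": 0,"tz": -0.5,"twist": 0,"hand": 0.6},
  {"tx": 0,"ty": 0,"tz": -0.8,"twist": 0,"hand": 0.6},
  {"tx": 0,"ty": 0,"tz": -0.8,"twist": 0,"hand": 0.6},
  {"tx": 0,"ty": 0,"tz": -0.6,"twist": 0,"hand": 0.6},
  {"tx": 0,"ty": 0,"tz": -0.3,"twist": 0,"hand": 0.6},
  {"tx": 0,"ty": 0,"tz": 0,"twist": 0,"hand": 0.6},
])

```text
time: 15.65
position: [0.5482, 0.3248, 0.2317]
orientation: [179.9, 0.2, 176.5]
force: [-0.0, 0.3, -1.8]
width: 0.685
finger_force: 20.0
```

drive_tool([
  {"tx": -0.15,"ty": -0.4,"tz": 0,"twist": 0,"hand": 0.6},
  {"tx": -0.15,"ty": -0.7,"tz": 0,"twist": 0,"hand": 0.6},
  {"tx": -0.15,"ty": -0.95,"tz": 0,"twist": 0,"hand": 0.6},
  {"tx": -0.15,"ty": -0.95,"tz": 0,"twist": 0,"hand": 0.6},
  {"tx": -0.15,"ty": -0.95,"tz": 0,"twist": 0,"hand": 0.6},
  {"tx": -0.15,"ty": -0.95,"tz": 0,"twist": 0,"hand": 0.6},
  {"tx": -0.15,"ty": -0.95,"tz": 0,"twist": 0,"hand": 0.6},
  {"tx": -0.15,"ty": -0.95,"tz": 0,"twist": 0,"hand": 0.6},
  {"tx": -0.15,"ty": -0.95,"tz": 0,"twist": 0,"hand": 0.6},
  {"tx": -0.15,"ty": -0.95,"tz": 0,"twist": 0,"hand": 0.6},
])

```text
time: 16.65
position: [0.595, -0.1161, 0.227]
orientation: [180.0, -0.1, 176.5]
force: [0.1, 0.7, -1.3]
width: 0.688
finger_force: 20.0
```

drive_tool([
  {"tx": -0.15,"ty": -0.8,"tz": 0,"twist": 0,"hand": 0.6},
  {"tx": -0.15,"ty": -0.6,"tz": 0,"twist": 0,"hand": 0.6},
  {"tx": -0.2,"ty": -0.4,"tz": 0,"twist": 0,"hand": 0.6},
  {"tx": 0,"ty": 0,"tz": 0.3,"twist": 0,"hand": 0.6},
  {"tx": 0,"ty": 0,"tz": 0.8,"twist": 0,"hand": 0.6},
  {"tx": 0,"ty": 0,"tz": 0.8,"twist": 0,"hand": 0.6},
  {"tx": 0,"ty": 0,"tz": 0.8,"twist": 0,"hand": 0.6},
  {"tx": 0,"ty": 0,"tz": 0.5,"twist": 0,"hand": 0.6},
  {"tx": 0,"ty": 0,"tz": 0.2,"twist": 0,"hand": 0.6},
  {"tx": 0,"ty": 0,"tz": 0,"twist": 0,"hand": 0.6},
])

```text
time: 17.65
position: [0.614, -0.2046, 0.0568]
orientation: [179.9, -0.2, 176.5]
force: [-0.3, 0.5, -2.1]
width: 0.685
finger_force: 20.0
```

```bash
python3 - <<'E'
from h import *
s=env.read_state();print(s["position"],s["orientation"],s["width"],s["force"])
c=cap("wrist"); np.save("w6.npy",c,allow_pickle=True); save(c,"w6")
hsv=cv2.cvtColor(c["color"],cv2.COLOR_RGB2HSV)
for nm,lo,hi in(("tan",(10,80,60),(20,255,255)),("blue",(100,110,50),(125,255,255)),("ring",(20,130,80),(32,255,255))):
    n,l,st,ce=cv2.connectedComponentsWithStats(cv2.inRange(hsv,lo,hi))
    for i in range(1,n):
        if st[i,4]>40: print(nm,st[i],ce[i].round(0))
E
```

```text
[ 0.61398474 -0.20464725  0.05683816] [179.93557274  -0.19153056 176.48754774] 0.6854281585704429 [-0.3403818   0.48542761 -2.06820679]
tan [ 259  224  119   59 6710] [318. 254.]
tan [185 270  26  57 665] [195. 298.]
tan [427 270  25  57 654] [442. 298.]
tan [ 226  339  366   27 7527] [413. 354.]
blue [ 173   15  202    9 1529] [274.  19.]
blue [378  14  84  13 556] [425.  18.]
blue [448  14  22 132 864] [458.  79.]
blue [ 164   17   38  238 1392] [183. 136.]
blue [428 158  24  97 715] [441. 214.]
ring [337  77  10  70 505] [342. 111.]
```

drive_tool([
  {"tx": 0,"ty": 0,"tz": 0.12,"twist": 0,"hand": 0.6},
  {"tx": 0,"ty": 0,"tz": 0.12,"twist": 0,"hand": 0.6},
  {"tx": 0,"ty": 0,"tz": 0.08,"twist": 0,"hand": 0.6},
  {"tx": 0,"ty": 0,"tz": 0.05,"twist": 0,"hand": 0.6},
  {"tx": 0,"ty": 0,"tz": 0.03,"twist": 0,"hand": 0.6},
  {"tx": 0,"ty": 0,"tz": 0.02,"twist": 0,"hand": 0.6},
  {"tx": 0,"ty": 0,"tz": 0.01,"twist": 0,"hand": 0.6},
  {"tx": 0,"ty": 0,"tz": 0,"twist": 0,"hand": 0.6},
])

```text
time: 18.5
position: [0.6151, -0.2056, 0.0377]
orientation: [-180.0, 0.0, 176.5]
force: [0.0, -0.3, -2.3]
width: 0.69
finger_force: 20.0
```

drive_tool([
  {"tx": 0,"ty": 0,"tz": 0.01,"twist": 0,"hand": 0.6},
  {"tx": 0,"ty": 0,"tz": 0.01,"twist": 0,"hand": 0.6},
  {"tx": 0,"ty": 0,"tz": 0.01,"twist": 0,"hand": 0.6},
  {"tx": 0,"ty": 0,"tz": 0,"twist": 0,"hand": 0.6},
])

```text
time: 18.9
position: [0.6151, -0.2056, 0.0361]
orientation: [180.0, -0.0, 176.5]
force: [0.2, 0.7, -3.1]
width: 0.687
finger_force: 20.0
```

drive_tool([
  {"tx": 0,"ty": 0,"tz": 0.015,"twist": 0,"hand": 0.6},
  {"tx": 0,"ty": 0,"tz": 0.015,"twist": 0,"hand": 0.6},
  {"tx": 0,"ty": 0,"tz": 0.015,"twist": 0,"hand": 0.6},
  {"tx": 0,"ty": 0,"tz": 0,"twist": 0,"hand": 0.6},
])

```text
time: 19.3
position: [0.615, -0.2056, 0.0337]
orientation: [180.0, -0.0, 176.5]
force: [0.5, 0.3, -1.5]
width: 0.687
finger_force: 20.0
```

drive_tool([
  {"tx": 0,"ty": 0,"tz": 0.01,"twist": 0,"hand": 0.6},
  {"tx": 0,"ty": 0,"tz": 0.01,"twist": 0,"hand": 0.6},
  {"tx": 0,"ty": 0,"tz": 0,"twist": 0,"hand": 0.6},
])

```text
time: 19.6
position: [0.6151, -0.2056, 0.0328]
orientation: [180.0, -0.0, 176.5]
force: [0.6, -0.7, -1.9]
width: 0.688
finger_force: 20.0
```

drive_tool([
  {"tx": 0,"ty": 0,"tz": 0.01,"twist": 0,"hand": 0.6},
  {"tx": 0,"ty": 0,"tz": 0.01,"twist": 0,"hand": 0.6},
  {"tx": 0,"ty": 0,"tz": 0,"twist": 0,"hand": 0.6},
])

```text
time: 19.9
position: [0.6151, -0.2056, 0.0319]
orientation: [-180.0, 0.0, 176.5]
force: [-0.1, -0.3, -1.4]
width: 0.688
finger_force: 20.0
```

drive_tool([
  {"tx": 0,"ty": 0,"tz": 0.01,"twist": 0,"hand": 0.6},
  {"tx": 0,"ty": 0,"tz": 0,"twist": 0,"hand": 0.6},
])

```text
time: 20.1
position: [0.6151, -0.2056, 0.0319]
orientation: [-180.0, 0.0, 176.5]
force: [-3.3, 1.7, 4.0]
width: 0.686
finger_force: 20.0
```

Contact with the floor (force now +4 N). Release gently.

drive_tool([
  {"tx": 0,"ty": 0,"tz": -0.005,"twist": 0,"hand": 0.32},
  {"tx": 0,"ty": 0,"tz": 0,"twist": 0,"hand": 0.3},
  {"tx": 0,"ty": 0,"tz": 0,"twist": 0,"hand": 0.26},
  {"tx": 0,"ty": 0,"tz": 0,"twist": 0,"hand": 0.2},
  {"tx": 0,"ty": 0,"tz": 0,"twist": 0,"hand": 0.15},
  {"tx": 0,"ty": 0,"tz": 0,"twist": 0,"hand": 0.15},
  {"tx": 0,"ty": 0,"tz": -0.3,"twist": 0,"hand": 0.15},
  {"tx": 0,"ty": 0,"tz": -0.7,"twist": 0,"hand": 0.15},
  {"tx": 0,"ty": 0,"tz": -0.9,"twist": 0,"hand": 0.15},
  {"tx": 0,"ty": 0,"tz": -0.9,"twist": 0,"hand": 0.15},
], newtons=5)

```text
time: 21.1
position: [0.6148, -0.2055, 0.1743]
orientation: [-180.0, 0.0, 176.5]
force: [1.1, 0.3, 0.7]
width: 0.851
finger_force: 0.0
```

drive_tool([
  {"tx": 0,"ty": 0.4,"tz": -0.8,"twist": 0,"hand": 0.5},
  {"tx": 0.1,"ty": 0.8,"tz": -0.4,"twist": 0,"hand": 1},
  {"tx": 0,"ty": 0.95,"tz": 0,"twist": 0,"hand": 1},
  {"tx": 0,"ty": 0.95,"tz": 0,"twist": 0,"hand": 1},
])

```text
time: 21.5
position: [0.6195, -0.0493, 0.2341]
orientation: [-180.0, 0.2, 176.4]
force: [0.1, -0.6, -0.0]
width: 0.557
finger_force: 0.0
```

```bash
python3 - <<'E'
from h import *
s=env.read_state();print(s["position"],s["orientation"],s["width"])
c=cap("side"); np.save("s7.npy",c,allow_pickle=True); w=cap("top"); np.save("t7.npy",w,allow_pickle=True)
for nm,c in(("side",c),("top",w)):
    hsv=cv2.cvtColor(c["color"],cv2.COLOR_RGB2HSV); m=cv2.inRange(hsv,(10,80,40),(24,255,255)); n,l,st,ce=cv2.connectedComponentsWithStats(m)
    for i in range(1,n):
        p=onplane(c,ce[i],.034)
        if st[i,4]>12 and .45<p[0]<.8 and -.32<p[1]<-.08: print(nm,st[i],p.round(4),onplane(c,(st[i][0],ce[i][1]),.034).round(3),onplane(c,(st[i][0]+st[i][2]-1,ce[i][1]),.034).round(3))
E
```

```text
[ 0.61952691 -0.04929212  0.23412359] [-1.79992660e+02  1.55384754e-01  1.76403367e+02] 0.5573458891491023
side [305 136  24  31 505] [ 0.6195 -0.1992  0.034 ] [ 0.648 -0.194  0.034] [ 0.593 -0.204  0.034]
side [342 153  18  10  80] [ 0.535  -0.1943  0.034 ] [ 0.556 -0.19   0.034] [ 0.516 -0.198  0.034]
top [409 172   5  16  56] [ 0.6167 -0.2359  0.034 ] [ 0.617 -0.231  0.034] [ 0.617 -0.241  0.034]
```

Both parts rest in the tray: the spacer at about (0.618, -0.204) and the driver's ring at x≈0.535. Now I'll work out the lever push with closed fingers.

```bash
cat > sw.py <<'E'
import numpy as np
O=np.array([.6302,.2122]); ya=np.radians(-3.4); Rs=np.array([[np.cos(ya),-np.sin(ya)],[np.sin(ya),np.cos(ya)]])
def wp(phi,psi,r=.095,clear=.004):
    """TCP for closed fingers touching the trailing edge of a lever at angle phi (deg, + = up-slope)"""
    f=np.radians(phi); u=np.array([np.sin(f)*.866,np.cos(f)]); n=np.array([u[1],-u[0]])/np.linalg.norm(u)
    E=r*np.array([np.sin(f),np.cos(f)])+.009*np.array([np.cos(f),-np.sin(f)])
    Ep=np.array([E[0]*.866-.0115,E[1]])
    a=np.radians(psi-90)-ya; ty=np.array([np.cos(a),np.sin(a)]); tx=np.array([-ty[1],ty[0]])
    c=Ep+n*(.0175*abs(n@ty)+.0075*abs(n@tx))
    ext=.0175*abs(ty[0])+.0075*abs(tx[0])
    tip=min(.104,.075+(c[0]+ext)*np.tan(np.pi/6))+clear
    zc=.075+Ep[0]*np.tan(np.pi/6)
    return np.r_[O+Rs@c,tip+.019],(tip-zc)   # height of tip over face at contact (lever spans .023-.035)
def units(d,psi):
    p=np.radians(psi); ex=np.array([np.cos(p),np.sin(p),0]);ey=np.array([np.sin(p),-np.cos(p),0]); return np.array([ex@d,ey@d,-d[2]])/.05
E
python3 - <<'E'
from sw import *
psi=156.4; ph=[12,4,-2]+list(range(-7,-70,-5))+[-69.4,-71]; prev=None
for p in ph:
    w,h=wp(p,psi); print(p,w.round(4),"tip",round(h*1000,1),"" if prev is None else units(w-prev,psi).round(3)); prev=w
print(units(wp(12,psi)[0]-np.array([.6195,-.0493,.2341]),psi))
print(units(wp(12,psi)[0]-np.array([.6195,-.0493,.2341]),176.4))
E
```

```text
12 [0.6589 0.2998 0.1191] tip 17.4 
4 [0.6499 0.3046 0.1138] tip 18.6 [0.202 0.016 0.106]
-2 [0.6428 0.3073 0.1095] tip 19.3 [ 0.153 -0.008  0.084]
-7 [0.6365 0.3089 0.1059] tip 19.9 [ 0.127 -0.02   0.073]
-12 [0.6301 0.31   0.1022] tip 20.3 [ 0.126 -0.032  0.075]
-17 [0.6236 0.3104 0.0984] tip 20.6 [ 0.124 -0.045  0.076]
-22 [0.6169 0.3102 0.0945] tip 20.8 [ 0.121 -0.057  0.077]
-27 [0.6101 0.3094 0.0906] tip 20.8 [ 0.118 -0.069  0.078]
-32 [0.6033 0.3079 0.0867] tip 20.7 [ 0.113 -0.082  0.078]
-37 [0.5964 0.3058 0.0829] tip 20.5 [ 0.108 -0.094  0.077]
-42 [0.5896 0.303  0.079 ] tip 20.1 [ 0.102 -0.106  0.077]
-47 [0.5829 0.2995 0.0753] tip 19.6 [ 0.095 -0.118  0.075]
-52 [0.5762 0.2953 0.0716] tip 18.9 [ 0.088 -0.13   0.073]
-57 [0.5698 0.2903 0.0681] tip 18.1 [ 0.078 -0.142  0.071]
-62 [0.5637 0.2847 0.0647] tip 17.2 [ 0.068 -0.153  0.067]
-67 [0.5578 0.2783 0.0616] tip 16.2 [ 0.056 -0.163  0.063]
-69.4 [0.5552 0.275  0.0601] tip 15.7 [ 0.022 -0.082  0.028]
-71 [0.5534 0.2727 0.0592] tip 15.3 [ 0.013 -0.056  0.018]
[2.07402033 6.71382035 2.30053788]
[-0.3473202   7.01828417  2.30053788]
```

drive_tool([
  {"tx": -0.05,"ty": 0.9,"tz": 0,"twist": 0,"hand": 1},
  {"tx": -0.05,"ty": 0.95,"tz": 0,"twist": 0,"hand": 1},
  {"tx": -0.05,"ty": 0.95,"tz": 0,"twist": 0,"hand": 1},
  {"tx": -0.05,"ty": 0.95,"tz": 0,"twist": 0,"hand": 1},
  {"tx": -0.05,"ty": 0.95,"tz": 0,"twist": 0,"hand": 1},
  {"tx": -0.05,"ty": 0.95,"tz": 0,"twist": 0,"hand": 1},
  {"tx": -0.05,"ty": 0.7,"tz": 0,"twist": 1,"hand": 1},
  {"tx": 0,"ty": 0,"tz": 0,"twist": 1,"hand": 1},
  {"tx": 0,"ty": 0,"tz": 0,"twist": 1,"hand": 1},
  {"tx": 0,"ty": 0,"tz": 0,"twist": 1,"hand": 1},
], newtons=20)

```text
time: 22.6
position: [0.6569, 0.2651, 0.2326]
orientation: [180.0, 0.0, 156.3]
force: [-1.0, -0.4, 0.4]
width: 0.006
finger_force: 0.0
```

```bash
python3 - <<'E'
from sw import *
from station import env
s=env.read_state();p=np.array(s["position"]);psi=s["orientation"][2];print(p,psi,s["width"],s["qpos"].round(0))
print(units(wp(12,psi)[0]-p,psi).round(3))
E
```

```text
[0.65685075 0.26507802 0.23256246] 156.27524948850282 0.005620540237663167 [ 20.  11.  78.  -0.  91. -46.]
[0.242 0.653 2.269]
```

drive_tool([
  {"tx": 0.12,"ty": 0.33,"tz": 0,"twist": 0,"hand": 1},
  {"tx": 0.12,"ty": 0.32,"tz": 0.3,"twist": 0,"hand": 1},
  {"tx": 0,"ty": 0,"tz": 0.7,"twist": 0,"hand": 1},
  {"tx": 0,"ty": 0,"tz": 0.6,"twist": 0,"hand": 1},
  {"tx": 0,"ty": 0,"tz": 0.35,"twist": 0,"hand": 1},
  {"tx": 0,"ty": 0,"tz": 0.2,"twist": 0,"hand": 1},
  {"tx": 0,"ty": 0,"tz": 0.08,"twist": 0,"hand": 1},
  {"tx": 0,"ty": 0,"tz": 0.04,"twist": 0,"hand": 1},
  {"tx": 0,"ty": 0,"tz": 0,"twist": 0,"hand": 1},
])

```text
time: 23.5
position: [0.6591, 0.3, 0.1192]
orientation: [179.9, 0.1, 156.5]
force: [0.2, -0.3, 0.3]
width: 0.004
finger_force: 0.0
```

Exactly on the start point with no contact. Start the swing.

drive_tool([
  {"tx": 0.1,"ty": 0.01,"tz": 0.05,"twist": 0,"hand": 1},
  {"tx": 0.1,"ty": 0.01,"tz": 0.05,"twist": 0,"hand": 1},
  {"tx": 0.08,"ty": 0,"tz": 0.04,"twist": 0,"hand": 1},
  {"tx": 0.08,"ty": -0.01,"tz": 0.04,"twist": 0,"hand": 1},
  {"tx": 0.06,"ty": -0.01,"tz": 0.035,"twist": 0,"hand": 1},
  {"tx": 0.06,"ty": -0.01,"tz": 0.035,"twist": 0,"hand": 1},
  {"tx": 0.06,"ty": -0.015,"tz": 0.035,"twist": 0,"hand": 1},
  {"tx": 0.06,"ty": -0.015,"tz": 0.04,"twist": 0,"hand": 1},
])

```text
time: 24.3
position: [0.6303, 0.31, 0.1019]
orientation: [180.0, 0.0, 156.5]
force: [1.7, -0.9, 2.1]
width: 0.005
finger_force: 1.1
```

drive_tool([
  {"tx": 0.124,"ty": -0.045,"tz": 0.076,"twist": 0,"hand": 1},
  {"tx": 0.121,"ty": -0.057,"tz": 0.077,"twist": 0,"hand": 1},
  {"tx": 0.118,"ty": -0.069,"tz": 0.078,"twist": 0,"hand": 1},
  {"tx": 0.113,"ty": -0.082,"tz": 0.078,"twist": 0,"hand": 1},
])

```text
time: 24.7
position: [0.6028, 0.3079, 0.0861]
orientation: [180.0, -0.0, 156.5]
force: [2.8, -0.7, 0.7]
width: 0.004
finger_force: 1.2
```

```bash
python3 - <<'E'
from sw import *
from h import *
s=env.read_state();p=np.array(s["position"]);psi=s["orientation"][2];print(p,psi,s["force"],s["moment"]);print(wp(-32,psi)[0])
for n in("top","side"):
    c=cap(n); hsv=cv2.cvtColor(c["color"],cv2.COLOR_RGB2HSV); m=cv2.inRange(hsv,(0,160,90),(5,255,255))|cv2.inRange(hsv,(175,160,90),(180,255,255))
    k,l,st,ce=cv2.connectedComponentsWithStats(m)
    for i in range(1,k):
        if st[i,4]>6:
            q=onplane(c,ce[i],np.r_[O,.075]+.03*np.r_[Rs@[-.5,0],.866],np.r_[Rs@[-.5,0],.866]); d=Rs.T@(q[:2]-O); xs=(d[0]+.015)/.866
            if np.hypot(xs,d[1])<.13: print(n,st[i],"phi",np.degrees(np.arctan2(xs,d[1])),"r",np.hypot(xs,d[1]))
E
```

```text
[0.60282282 0.30786786 0.08606495] 156.47149913627703 [ 2.81249009 -0.65189285  0.68962042] [-0.14167514 -0.37449308  0.03851838]
[0.60324411 0.3079063  0.08672995]
side [278 328  10  13  95] phi -31.420197455326473 r 0.09866444011878407
```

The lever is following (phi ≈ -31°). Continue.

drive_tool([
  {"tx": 0.108,"ty": -0.094,"tz": 0.07,"twist": 0,"hand": 1},
  {"tx": 0.102,"ty": -0.106,"tz": 0.075,"twist": 0,"hand": 1},
  {"tx": 0.095,"ty": -0.118,"tz": 0.075,"twist": 0,"hand": 1},
  {"tx": 0.088,"ty": -0.13,"tz": 0.073,"twist": 0,"hand": 1},
  {"tx": 0.078,"ty": -0.142,"tz": 0.071,"twist": 0,"hand": 1},
])

```text
time: 25.3
position: [0.5695, 0.2899, 0.0679]
orientation: [180.0, -0.0, 156.5]
force: [2.4, 1.1, 2.4]
width: 0.009
finger_force: 1.1
```

drive_tool([
  {"tx": 0.068,"ty": -0.153,"tz": 0.067,"twist": 0,"hand": 1},
  {"tx": 0.03,"ty": -0.08,"tz": 0.03,"twist": 0,"hand": 1},
  {"tx": 0,"ty": 0,"tz": 0,"twist": 0,"hand": 1},
])

```text
time: 25.6
position: [0.5604, 0.281, 0.0631]
orientation: [-180.0, -0.0, 156.4]
force: [0.1, 1.0, -0.9]
width: 0.007
finger_force: 0.0
```

drive_tool([
  {"tx": 0.02,"ty": -0.065,"tz": 0.02,"twist": 0,"hand": 1},
  {"tx": 0.01,"ty": -0.033,"tz": 0.01,"twist": 0,"hand": 1},
  {"tx": 0.01,"ty": -0.033,"tz": 0.01,"twist": 0,"hand": 1},
  {"tx": 0,"ty": 0,"tz": 0,"twist": 0,"hand": 1},
])

```text
time: 26.0
position: [0.5565, 0.2762, 0.0613]
orientation: [-180.0, -0.0, 156.5]
force: [1.7, 0.8, -0.4]
width: 0.004
finger_force: 0.4
```

drive_tool([
  {"tx": 0.005,"ty": -0.03,"tz": 0.005,"twist": 0,"hand": 1},
  {"tx": 0,"ty": 0,"tz": 0,"twist": 0,"hand": 1},
])

```text
time: 26.2
position: [0.5557, 0.2749, 0.061]
orientation: [-180.0, -0.0, 156.5]
force: [2.4, 0.4, 0.3]
width: 0.002
finger_force: 0.6
```

drive_tool([
  {"tx": 0.005,"ty": -0.03,"tz": 0,"twist": 0,"hand": 1},
  {"tx": 0,"ty": 0,"tz": 0,"twist": 0,"hand": 1},
])

```text
time: 26.4
position: [0.5554, 0.2744, 0.0612]
orientation: [179.9, 0.0, 156.5]
force: [7.5, 7.7, -3.5]
width: 0.006
finger_force: 4.7
```

drive_tool([
  {"tx": 0.005,"ty": -0.03,"tz": 0,"twist": 0,"hand": 1},
  {"tx": 0,"ty": 0,"tz": 0,"twist": 0,"hand": 1},
])

```text
time: 26.6
position: [0.5552, 0.2742, 0.0613]
orientation: [179.7, 0.1, 156.5]
force: [14.3, 16.5, -9.9]
width: 0.003
finger_force: 10.0
```

The stop is reached: force jumps to about 24 N with no further motion, at phi ≈ -69.5° as expected. Back off and check.

drive_tool([
  {"tx": 0,"ty": 0.1,"tz": 0,"twist": 0,"hand": 1},
  {"tx": 0,"ty": 0.3,"tz": 0,"twist": 0,"hand": 1},
  {"tx": 0,"ty": 0.3,"tz": -0.3,"twist": 0,"hand": 1},
  {"tx": 0,"ty": 0,"tz": -0.8,"twist": 0,"hand": 1},
  {"tx": 0,"ty": 0,"tz": -0.8,"twist": 0,"hand": 1},
  {"tx": 0,"ty": 0,"tz": -0.8,"twist": 0,"hand": 1},
  {"tx": 0,"ty": 0.9,"tz": -0.2,"twist": 0,"hand": 1},
  {"tx": 0,"ty": 0.9,"tz": 0,"twist": 0,"hand": 1},
  {"tx": 0,"ty": 0.9,"tz": 0,"twist": 0,"hand": 1},
  {"tx": 0,"ty": 0,"tz": 0,"twist": 0,"hand": 1},
])

```text
time: 27.6
position: [0.6224, 0.4327, 0.2034]
orientation: [-179.9, -0.1, 156.6]
force: [-0.0, -0.7, 0.3]
width: 0.004
finger_force: 0.0
```

```bash
python3 - <<'E'
from sw import *
from h import *
s=env.read_state();print(s["position"],s["force"])
C={}
for n in("top","side"):
    c=C[n]=cap(n); hsv=cv2.cvtColor(c["color"],cv2.COLOR_RGB2HSV); m=cv2.inRange(hsv,(0,150,80),(6,255,255))|cv2.inRange(hsv,(175,150,80),(180,255,255))
    k,l,st,ce=cv2.connectedComponentsWithStats(m)
    for i in range(1,k):
        if st[i,4]>6:
            q=onplane(c,ce[i],np.r_[O,.075]+.03*np.r_[Rs@[-.5,0],.866],np.r_[Rs@[-.5,0],.866]); d=Rs.T@(q[:2]-O); xs=(d[0]+.015)/.866
            if np.hypot(xs,d[1])<.13: print(n,st[i],"phi",np.degrees(np.arctan2(xs,d[1])),"r",np.hypot(xs,d[1]))
x=np.hstack([cv2.resize(C["top"]["color"][90:250,160:450],None,fx=1.6,fy=1.6),cv2.resize(C["side"]["color"][110:390,150:400],(300,256))]); cv2.imwrite("pics/fin.png",x[:,:,::-1]); print(x.shape)
E
```

```text
[0.62243929 0.43273226 0.20339742] [-0.04128682 -0.74269203  0.26991879]
top [209 203   8   8  47] phi -68.33399461569913 r 0.09811720828872365
side [304 313  12  13  93] phi -68.04273124824559 r 0.0971341980658856
(256, 764, 3)
```

View pics/fin.png

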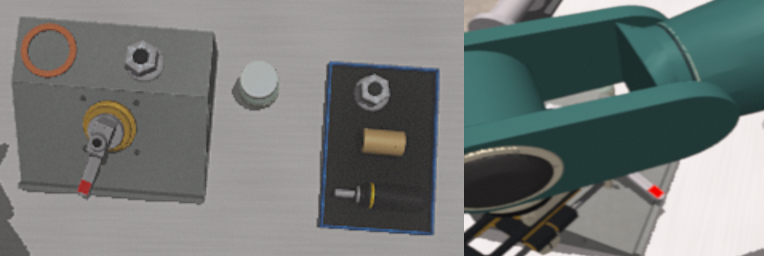

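The final view shows the lever pointing down-slope (red mark at (85,187)). The driver and spacer lie inside the tray rim, and the jar, nuts and gasket are in place. The arm is clear, so I'm handing in.

```bash
python3 -c "
from station import env
print(env.job_done())"
```

```text
the job is handed in; nothing more can be done
None
```

I laid the driver and spacer on the tray floor inside its rim, then swung the lever down-slope to its stop, and handed the job in at about 28 s of the 72 s; no verdict came back.

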